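# Give the extractor fan a short burst with its pull knob

### The job

Give the cooker's extractor fan a short burst: pull the blue fan knob up to its click and leave it out for at least two seconds, then push it back down fully home. Leave the yellow lamp knob pulled out as it is, do not disturb the honey jar, and let go at the end.

Things in the scene. Friction and masses are not known exactly. Their poses are not given: they have to be found in the camera images.
- fan_knob (a joint): push-pull knob of the fan switch, in m: 0 = fully in (off, the start), 0.022 = pulled out to its click (on). It slides straight up. A spring detent holds it at either end, against a firm stop: it takes about 6 N to get it over the hump at half travel (0.011); let go before that, it springs back; past that, it snaps to the other end and stays.
- fan_grip (a point): middle of the blue round knob's head, the grip point from above; moves with the knob. Head 32 mm across, 31 mm high (16 mm below to 15 mm above this point), on a 16 mm steel stem, in the middle of a fixed grey box 90 x 90 x 45 mm high with a small blue fan sign. Knob in: this point is 26 mm above the box's top, 71 mm above the worktop. The box stands left or right, turned a little.
- lamp_knob (a joint): knob of the lamp switch, in m: an equal fixed grey box 0.24 to 0.43 m to one side of the fan switch, with the same knob in yellow and an orange sun sign. It starts out at 0.022 (lamp on), its top 108 mm above the worktop, and must stay out; same detent.
- honey_jar: small loose jar of amber honey with a pale lid, 51 mm across, 54 mm high, origin at the centre of its underside; stands on the worktop beyond the two switches, a bystander. (A like jar of yellow mustard stands in front, between the switches.) Straight above it hangs a wall cabinet, its bottom 0.51 m up and its bar handle foremost, 0.54 m ahead of the robot: swing the arm past it drawn in.

How it is judged:
By the outcome, as a careful person would: the job done as asked, in the order asked, and still so for the second after the job is handed in, with the robot touching nothing.
It also fails if it takes over 42 s, if anything falls off the work surface, if the arm or the gripper's body presses on something with over 40 N, if the wrist force passes 120 N, or if a joint passes its speed limit or range.

### The arm

A 7-joint arm with a two-finger parallel gripper is mounted at the origin on a cart in front of the work surface, level with it; the furniture and walls round the work are solid. World frame = base frame: x ahead of the robot, y to its left, z up, the work surface at z = 0. Lengths are in m, angles in rad, forces in N, time in s.
With the tool pointing down it reaches from about 0.4 to 0.925 m from the base axis. Payload 5.6 kg.
Tool frame: the origin (TCP) lies midway between the tips of the shut fingers; the grasp point (between the pads) lies 19 mm behind it; z points along the fingers, y is the line along which they close (so a half turn about z gives the same grasp; the last joint's range is limited). The gripper opens to 85 mm and grips with 20 to 120 N. Pads are 22 mm wide; open, the fingers measure 114 mm over their backs; the gripper's body (76 mm by 85 mm) begins 54 mm behind the grasp point. The pads swing forward as they close: fully open they stand 13 mm farther back than shut.
Start: joints at [-1.218, 0.468, -0.012, 1.603, 0.006, 1.071, -0.056], TCP at [0.251, 0.6, 0.231] pointing down, gripper open.
Joint ranges: [-2.53, 2.53], [-0.31, 2.02], [-1.57, 1.55], [0.28, 2.44], [-1.29, 4.43], [0.15, 1.84], [-2.92, 2.92]. Speed limits (rad/s): [2.57, 2.57, 3.14, 3.14, 3.14, 3.14, 3.14].

### API

Orientations are given as a unit quaternion [w, x, y, z].
In Python, from bench import * gives the robot as it stands. Calls block until the motion is done:
- movep(position, orientation): joint-space move of the TCP to a pose.
- move_straight(position, ori=None, rate=0.15, max_force=None): straight line of the TCP; ori=None keeps the orientation; rate is the mean speed in m/s. With max_force (N) it stops when the force on the tool has changed by that much, and returns True; else False.
- movej(angles): joint-space move.
- gripper_to(opening, strength=None): finger opening in m; strength is the grip in N (None keeps the last); returns when the fingers have stopped.
- dwell(seconds).
- solve_ik(position, orientation): joint angles nearest the present ones, or None.
- get_state(): the state.
- capture(name): name is "scene" or "top" or "wrist"; returns a dict with "pixels" (384x512x3 uint8, red, green, blue), "range_z" (384x512 float32, m along the optical axis (not along the pixel's ray), 0 where there is no reading), "fx", "fy", "cx", "cy" (pixels), "eye" and "rotation" of the camera in the world. Camera axes: x right, y down, z forward; pixel columns grow to the right and rows downward; lengths in m; the calibration is good to about 2 mm. A picture is of the moment at which its call begins.
A pose or a line that the arm cannot do raises PlanningError and nothing moves.
- finish_job(): hands the job in; it is judged then, once.
The state is a dict: "clock": time; "qpos": joint angles; "qvel": joint speeds; "joint_torque": joint torques, N m; "tcp_pos": TCP position; "ee_rot": TCP orientation; "force": force on the tool from outside, world axes, zero at the start; "wrist_torque": the same for the moment, N m; "opening": finger opening in m; "gripper_force": force on a finger pad.
Only numpy, scipy, OpenCV 4.12 (cv2) and the standard library are available. Lean on these libraries where they do the work, as an engineer would, in place of code of your own. Each camera call takes 0.05 s, during which the arm holds its last target. There are 200 camera calls.

## Working session

There is one attempt and no reset: what is moved stays moved. The work goes in short steps, each a Python script; the robot and the scene stay as the last script left them, time stands still between calls to the robot, and variables do not carry over. Pictures are saved under pics/ and viewed, at most 10 in all, crops included, and the job is handed in when it is done.

```bash
mkdir -p pics; cat > h.py <<'E'
import numpy as np, cv2
from bench import *
def pts(c):
    v,u=np.mgrid[:384,:512]; z=c["range_z"]
    p=np.stack([(u-c["cx"])/c["fx"]*z,(v-c["cy"])/c["fy"]*z,z],-1)
    return p@np.array(c["rotation"]).T+np.array(c["eye"])
E
python3 - <<'E'
from h import *
a=[capture(n) for n in("scene","top")]
np.savez("c.npz",s=a[0]["pixels"],t=a[1]["pixels"],ps=pts(a[0]),pt=pts(a[1]),zs=a[0]["range_z"],zt=a[1]["range_z"])
for n,c in zip("st",a):
    cv2.imwrite(f"pics/{n}.png",c["pixels"][...,::-1]); print(c["eye"])
    P=pts(c);h=cv2.cvtColor(c["pixels"],cv2.COLOR_RGB2HSV)
    for nm,lo,hi in(("blue",95,130),("yel",15,35)):
        m=((h[...,0]>=lo)&(h[...,0]<=hi)&(h[...,1]>110)&(h[...,2]>50)&(c["range_z"]>0)).astype(np.uint8)
        k,l,st,ce=cv2.connectedComponentsWithStats(m)
        for i in range(1,k):
            if st[i,4]>25:
                q=P[l==i];print(n,nm,ce[i].round(),st[i,4],np.median(q,0).round(3),np.percentile(q,3,0).round(3),np.percentile(q,97,0).round(3))
s=get_state();print(s["clock"],s["ee_rot"],s["tcp_pos"],s["opening"])
E
```

```text
Traceback (most recent call last):
  File "h.py", line 6, in pts
    return p@np.array(c["rotation"]).T+np.array(c["eye"])
           ~^~~~~~~~~~~~~~~~~~~~~~~~~~
ValueError: matmul: Input operand 1 has a mismatch in its core dimension 0, with gufunc signature (n?,k),(k,m?)->(n?,m?) (size 4 is different from 3)
```

```bash
python3 -c "
import cv2,numpy as np
cv2.imwrite('pics/both.png',cv2.resize(np.vstack([cv2.imread('pics/s.png'),cv2.imread('pics/t.png')]),(400,600)))"
```

```text
[ WARN:0@0.023] global loadsave.cpp:275 findDecoder imread_('pics/s.png'): can't open/read file: check file path/integrity
[ WARN:0@0.023] global loadsave.cpp:275 findDecoder imread_('pics/t.png'): can't open/read file: check file path/integrity
Traceback (most recent call last):
cv2.error: OpenCV(4.12.0) :-1: error: (-5:Bad argument) in function 'resize'
> Overload resolution failed:
>  - src data type = object is not supported
>  - Expected Ptr<cv::UMat> for argument 'src'
```

Rotation is a quaternion [w,x,y,z].

```bash
cat > h.py <<'E'
import numpy as np, cv2
from scipy.spatial.transform import Rotation as R
from bench import *
def pts(c):
    v,u=np.mgrid[:384,:512]; z=c["range_z"]
    p=np.stack([(u-c["cx"])/c["fx"]*z,(v-c["cy"])/c["fy"]*z,z],-1)
    return p@R.from_quat(c["rotation"],scalar_first=True).as_matrix().T+np.array(c["eye"])
def blobs(c,n):
    P=pts(c);h=cv2.cvtColor(c["pixels"],cv2.COLOR_RGB2HSV)
    for nm,lo,hi in(("blue",95,130),("yel",8,35)):
        m=((h[...,0]>=lo)&(h[...,0]<=hi)&(h[...,1]>110)&(h[...,2]>50)&(c["range_z"]>0)).astype(np.uint8)
        k,l,st,ce=cv2.connectedComponentsWithStats(m)
        for i in range(1,k):
            if st[i,4]>25:
                q=P[l==i];print(n,nm,ce[i].round(),st[i,4],np.median(q,0).round(3),np.percentile(q,3,0).round(3),np.percentile(q,97,0).round(3))
E
python3 - <<'E'
from h import *
for n in("scene","top"):
    c=capture(n)
    cv2.imwrite(f"pics/{n[0]}.png",c["pixels"][...,::-1]); print(c["eye"])
    np.savez(n+".npz",P=pts(c),rgb=c["pixels"])
    blobs(c,n)
s=get_state();print(s["clock"],s["ee_rot"],s["tcp_pos"],s["opening"])
E
```

```text
[-0.0806876  -0.47688134  0.43920106]
scene blue [270. 223.] 299 [ 0.418 -0.127  0.077] [ 0.411 -0.137  0.057] [ 0.433 -0.11   0.087]
scene yel [452.  91.] 582 [ 0.908 -0.292  0.267] [ 0.894 -0.317  0.174] [ 0.923 -0.252  0.304]
scene yel [380.  94.] 958 [ 0.845 -0.148  0.25 ] [ 0.828 -0.169  0.17 ] [ 0.886 -0.114  0.295]
scene yel [195. 127.] 282 [0.647 0.3   0.129] [0.62  0.273 0.119] [0.68  0.332 0.15 ]
scene yel [472. 160.] 744 [ 0.901 -0.37   0.113] [ 0.886 -0.401  0.024] [ 0.967 -0.317  0.166]
scene yel [166. 171.] 217 [0.436 0.18  0.097] [0.426 0.173 0.021] [0.557 0.336 0.109]
scene yel [259. 195.] 293 [0.58  0.02  0.025] [0.573 0.008 0.004] [0.6   0.046 0.042]
scene yel [359. 218.] 577 [ 0.599 -0.226  0.04 ] [ 0.586 -0.247  0.013] [ 0.624 -0.198  0.055]
scene yel [190. 247.] 470 [ 0.321 -0.011  0.025] [ 0.311 -0.019  0.003] [0.349 0.014 0.041]
[ 0.38516972 -0.00507353  1.19595893]
top blue [304. 223.] 128 [ 0.429 -0.121  0.084] [ 0.417 -0.135  0.078] [ 0.442 -0.109  0.088]
top yel [415.  17.] 47 [ 0.898 -0.384  0.164] [ 0.893 -0.397  0.153] [ 0.906 -0.372  0.169]
top yel [119. 127.] 816 [0.657 0.306 0.129] [0.626 0.275 0.123] [0.692 0.34  0.151]
top yel [338. 148.] 473 [ 0.617 -0.217  0.047] [ 0.591 -0.243  0.027] [ 0.647 -0.194  0.056]
top yel [241. 164.] 66 [0.582 0.027 0.033] [0.576 0.007 0.021] [0.599 0.052 0.041]
top yel [173. 219.] 151 [0.444 0.185 0.106] [0.431 0.172 0.091] [0.458 0.202 0.11 ]
0.2 [-5.15431654e-05  1.96651540e-01  9.80473294e-01 -5.36722359e-04] [0.2505498  0.59942241 0.23067714] 0.08501053190673327
```

View pics/s.png

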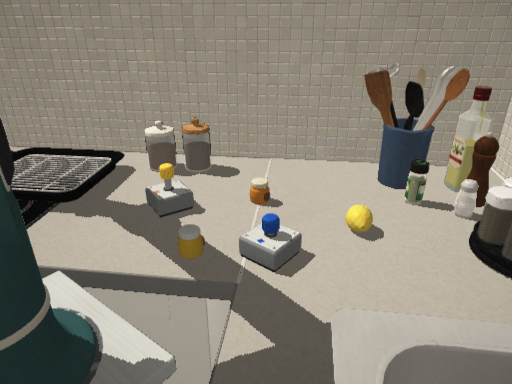

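View pics/t.png

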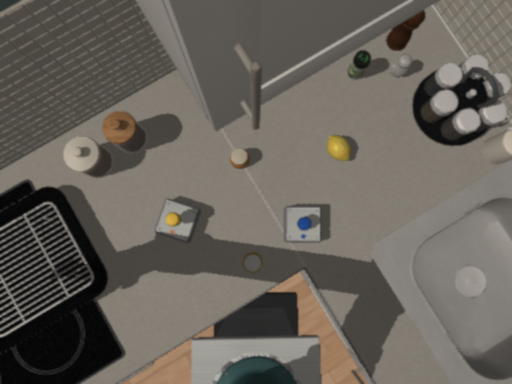

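The scene picture shows the fan knob at (271,224), the lamp knob at (167,171), honey at (260,190) and mustard at (191,242). The top picture shows fan (304,223), lamp (173,219) and honey (239,158). The measured tops are fan 0.087 and lamp 0.109, which match the given heights. I'll draw the arm in, swing over and look from close by.

```bash
cat >> h.py <<'E'
R0=R.from_quat([-5.15e-5,.19665,.98047,-5.4e-4],scalar_first=True)
def ori(az): # tool down, turned with the azimuth of the arm
    return (R.from_euler('z',az-1.176)*R0).as_quat(scalar_first=True)
E
python3 - <<'E'
from h import *
az=1.176
movep([.45*np.cos(az),.45*np.sin(az),.26],ori(az))
az=np.arctan2(-.121,.429)
movep([.429-.03,-.121,.25],ori(az))
s=get_state();print(s["clock"],s["tcp_pos"],s["qpos"].round(2) if hasattr(s["qpos"],"round") else s["qpos"],R.from_quat(s["ee_rot"],scalar_first=True).as_matrix().round(3))
c=capture("wrist");cv2.imwrite("pics/w.png",c["pixels"][...,::-1]);print(c["eye"]);blobs(c,"wrist")
np.savez("wrist.npz",P=pts(c),rgb=c["pixels"])
P=pts(c);h=cv2.cvtColor(c["pixels"],cv2.COLOR_RGB2HSV)
m=(h[...,0]>95)&(h[...,0]<130)&(h[...,1]>110)&(P[...,2]>.083)&(P[...,2]<.09)
q=P[m];print(m.sum(),cv2.minEnclosingCircle(q[:,:2].astype(np.float32)),q[:,2].mean(),q.mean(0))
E
```

```text
3.1167 [ 0.39934068 -0.12017696  0.24999532] [-0.84 -0.    1.09  2.16  0.    0.98 -0.03] [[ 0.271  0.963 -0.001]
 [ 0.963 -0.271 -0.   ]
 [-0.    -0.001 -1.   ]]
[ 0.41742994 -0.05357207  0.39286205]
wrist blue [279. 165.] 662 [ 0.427 -0.12   0.085] [ 0.414 -0.135  0.069] [ 0.441 -0.107  0.087]
wrist blue [254. 167.] 51 [ 0.397 -0.122  0.047] [ 0.393 -0.126  0.046] [ 0.402 -0.117  0.048]
wrist yel [379.   6.] 464 [0.582 0.014 0.029] [0.573 0.008 0.007] [0.606 0.027 0.04 ]
wrist yel [42. 50.] 248 [-0.407  0.422 -0.938] [-0.431  0.376 -0.942] [-0.337  0.488 -0.933]
wrist yel [189.  84.] 385 [ 0.351 -0.011  0.034] [ 0.326 -0.021  0.011] [0.36  0.021 0.039]
wrist yel [184. 175.] 65 [ 0.004 -0.269 -0.938] [-0.024 -0.307 -0.943] [ 0.027 -0.213 -0.932]
wrist yel [432. 189.] 2011 [ 0.61  -0.212  0.046] [ 0.587 -0.24   0.024] [ 0.642 -0.192  0.055]
wrist yel [161. 188.] 777 [-0.132 -0.304 -0.937] [-0.226 -0.38  -0.943] [-0.032 -0.195 -0.932]
wrist yel [135. 204.] 550 [-0.281 -0.345 -0.937] [-0.351 -0.455 -0.942] [-0.202 -0.225 -0.932]
wrist yel [117. 221.] 776 [-0.408 -0.411 -0.937] [-0.468 -
[... 222 characters left out ...]
5]
wrist yel [ 81. 254.] 101 [-0.659 -0.516 -0.936] [-0.709 -0.599 -0.942] [-0.615 -0.449 -0.931]
wrist yel [ 65. 267.] 1392 [-0.773 -0.574 -0.937] [-0.899 -0.697 -0.942] [-0.645 -0.421 -0.93 ]
wrist yel [ 39. 266.] 104 [-0.908 -0.527 -0.936] [-0.964 -0.592 -0.942] [-0.861 -0.458 -0.932]
wrist yel [119. 261.] 38 [-0.482 -0.604 -0.935] [-0.511 -0.626 -0.941] [ 0.346 -0.098  0.29 ]
wrist yel [  9. 289.] 649 [-1.13  -0.613 -0.936] [-1.221 -0.699 -0.941] [ 0.331 -0.089  0.316]
wrist yel [ 45. 280.] 52 [-0.916 -0.613 -0.936] [-0.962 -0.624 -0.942] [ 0.333 -0.089  0.309]
509 ((0.4272431433200836, -0.12207998335361481), 0.015203740447759628) 0.08535277272763848 [ 0.42690244 -0.12169644  0.08535277]
```

View pics/w.png

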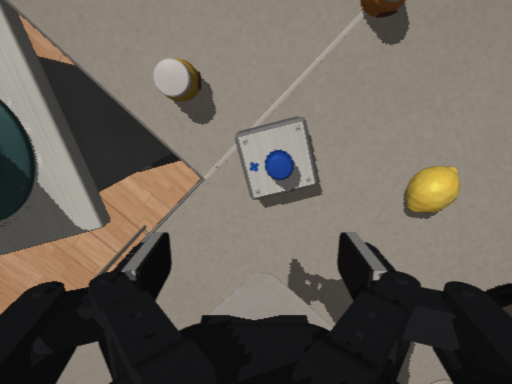

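The wrist picture shows the blue knob at (279,165) on its box, with mustard at (176,78) well clear. The knob axis is at about (0.428,-0.122), top 0.0855, and the top camera agrees. I'll grasp and pull.

```bash
python3 - <<'E'
from h import *
X,Y=.4278,-.1218
def st(t):
    s=get_state();print(t,round(s["clock"],2),np.round(s["tcp_pos"],4),np.round(s["force"],1),round(s["opening"],4),np.round(s["gripper_force"],1))
o=ori(np.arctan2(-.121,.429))
move_straight([X,Y,.15],o,rate=.2)
print(move_straight([X,Y,.053],rate=.12,max_force=15)); st("down")
gripper_to(.0,40); st("grip")
print(move_straight([X,Y,.053+.0225],rate=.04,max_force=35)); st("pulled")
gripper_to(.07); st("open")
c=capture("wrist");cv2.imwrite("pics/w2.png",c["pixels"][...,::-1])
P=pts(c);h=cv2.cvtColor(c["pixels"],cv2.COLOR_RGB2HSV)
m=(h[...,0]>95)&(h[...,0]<130)&(h[...,1]>110)&(P[...,2]>.06)&(P[...,2]<.13)
q=P[m];print(m.sum(),np.percentile(q,[5,50,90],axis=0).round(4) if m.sum() else 0)
E
```

```text
False
down 4.79 [ 0.4284 -0.1219  0.0537] [-0.2  0.  -0.5] 0.0855 0.0
grip 5.33 [ 0.4286 -0.1219  0.0535] [1.1 0.2 5.5] 0.0304 39.5
False
pulled 6.05 [ 0.4285 -0.1219  0.0757] [ 5.7 -0.6 -7.1] 0.0303 45.4
open 6.52 [ 0.4275 -0.1218  0.0755] [ 0.3 -0.3 -0.6] 0.07 0.0
4342 [[ 0.416  -0.1312  0.0874]
 [ 0.4291 -0.1159  0.1068]
 [ 0.4397 -0.107   0.1082]]
```

The knob top is at 0.108, so it has clicked out, and the gripper is released. I'll wait, then push it home.

```bash
python3 - <<'E'
from h import *
X,Y=.4278,-.1218
def st(t):
    s=get_state();print(t,round(s["clock"],2),np.round(s["tcp_pos"],4),np.round(s["force"],1),round(s["opening"],4),np.round(s["gripper_force"],1))
def top():
    c=capture("wrist");P=pts(c);h=cv2.cvtColor(c["pixels"],cv2.COLOR_RGB2HSV)
    m=(h[...,0]>95)&(h[...,0]<130)&(h[...,1]>110)&(P[...,2]>.06)&(P[...,2]<.13)
    q=P[m];print(m.sum(),np.percentile(q,[5,50,90],axis=0).round(4));return c
dwell(3); top(); st("waited")
gripper_to(0,40); st("grip")
print(move_straight([X,Y,.0525],rate=.04,max_force=30)); st("pushed")
gripper_to(.08); st("open"); top()
print(move_straight([X,Y,.25],rate=.12)); st("up")
c=top();cv2.imwrite("pics/w3.png",c["pixels"][...,::-1])
for n in("scene","top"):
    c=capture(n);blobs(c,n);cv2.imwrite(f"pics/{n[0]}3.png",c["pixels"][...,::-1])
E
```

```text
4334 [[ 0.4161 -0.1312  0.0873]
 [ 0.429  -0.1159  0.1068]
 [ 0.4397 -0.1071  0.1082]]
waited 9.62 [ 0.4278 -0.1218  0.0755] [-0.1 -0.7  0.4] 0.0697 0.0
grip 10.05 [ 0.4285 -0.122   0.0759] [0.5 0.3 3.7] 0.0306 40.6
True
pushed 10.62 [ 0.4286 -0.122   0.0538] [-2.4  0.8 13.3] 0.0308 41.7
open 11.16 [ 0.4294 -0.1223  0.0537] [-1.2 -0.3 -0.8] 0.0801 0.0
4305 [[ 0.4162 -0.1312  0.066 ]
 [ 0.4291 -0.1161  0.0848]
 [ 0.4398 -0.1071  0.0862]]
False
up 12.99 [ 0.4274 -0.1218  0.2496] [-0.4  1.1  0.3] 0.0803 0.0
641 [[ 0.4158 -0.1336  0.0731]
 [ 0.4284 -0.1198  0.0852]
 [ 0.4387 -0.1091  0.0864]]
scene blue [270. 223.] 300 [ 0.417 -0.128  0.077] [ 0.411 -0.137  0.057] [ 0.433 -0.11   0.087]
scene yel [452.  91.] 579 [ 0.908 -0.292  0.267] [ 0.895 -0.317  0.174] [ 0.923 -0.252  0.305]
scene yel [380.  94.] 966 [ 0.845 -0.148  0.25 ] [ 0.828 -0.169  0.17 ] [ 0.886 -0.114  0.296]
scene yel [195. 127.] 281 [0.647 0.3   0.129] [0.621 0.273 0.119] [0.68  0.333 0.15 ]
scene yel [472. 160.] 767 [ 0.901 -0.37   0.11 ] [ 0.886 -0.401  0.024] [ 0.966 -0.318  0.166]
scene yel [166. 171.] 217 [0.435 0.18  0.097] [0.426 0.173 0.022] [0.559 0.336 0.109]
scene yel [259. 195.] 291 [0.58  0.02  0.026] [0.572 0.008 0.003] [0.601 0.047 0.042]
scene yel [359. 218.] 580 [ 0.599 -0.226  0.04 ] [ 0.586 -0.247  0.013] [ 0.624 -0.198  0.055]
scene yel [190. 247.] 465 [ 0.32  -0.012  0.025] [ 0.311 -0.02   0.004] [0.348 0.015 0.041]
top yel [415.  17.] 58 [ 0.897 -0.385  0.164] [ 0.891 -0.398  0.154] [ 0.905 -0.373  0.17 ]
top yel [392.  39.] 86 [ 0.904 -0.368  0.041] [ 0.887 -0.383  0.008] [ 0.921 -0.364  0.063]
top yel [119. 127.] 820 [0.656 0.305 0.129] [0.626 0.275 0.123] [0.692 0.341 0.151]
top yel [338. 148.] 472 [ 0.617 -0.217  0.047] [ 0.591 -0.243  0.029] [ 0.648 -0.193  0.056]
top yel [241. 164.] 64 [0.581 0.027 0.033] [0.576 0.007 0.019] [0.6   0.052 0.041]
top yel [173. 219.] 150 [0.444 0.185 0.106] [0.431 0.172 0.094] [0.458 0.202 0.11 ]
```

View pics/s3.png

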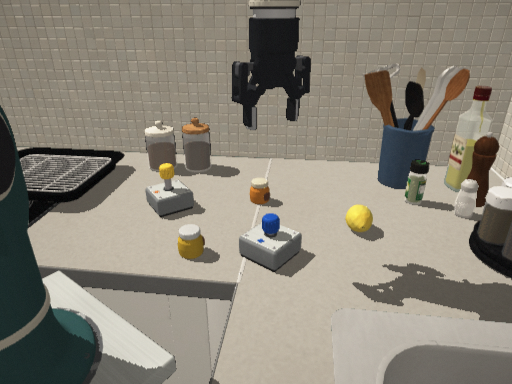

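The picture shows the fan knob fully in at (271,224), with its top back at 0.0862. The lamp knob is still out at (167,171), honey at (260,190) hasn't moved, and the gripper is clear.

```bash
python3 -c "
from bench import *
print(finish_job())"
```

```text
the job is handed in; nothing more can be done
None
```

The job is handed in: I pulled the fan knob to its click, left it out for about 3.5 s and pushed it fully home; the lamp knob is still out, the honey jar has not moved, and the gripper is open and clear.

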